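# Shut down the curing unit and take the cast bracket out of its mould

## Robot

A 6-joint arm with a two-finger parallel gripper is mounted at the origin on the work surface. World frame = base frame: x ahead of the robot, y to its left, z up, the work surface at z = 0. Lengths are in m, angles in rad, forces in N, time in s.
With the tool pointing down it reaches from about 0.25 to 0.8 m from the base axis. Payload 8.5 kg.
Tool frame: the origin (TCP) lies on the front face of the gripper's body, between the roots of the fingers; the fingertips stand 73 mm ahead of it and the grasp point (between the pads) lies 54 mm ahead of it; z points along the fingers, y is the line along which they close (so a half turn about z gives the same grasp; the last joint's range is limited). The gripper opens to 85 mm and grips with 20 to 120 N. Pads are 22 mm wide; open, the fingers measure 114 mm over their backs; the gripper's body (76 mm by 85 mm) begins 54 mm behind the grasp point. The pads swing forward as they close: fully open they stand 13 mm farther back than shut.
Start: joints at [-1.124, 0.238, -0.013, 1.319, 0, 1.571], TCP at [0.227, -0.473, 0.304] pointing down, gripper open.
Joint ranges: [-2.66, 2.66], [-1.03, 1.9], [-1.14, 1.46], [-1.82, 2.27], [-1.45, 1.34], [-3.14, 3.14]. Speed limits (rad/s): [2.22, 2.22, 2.79, 3.14, 3.14, 3.14].

## Interface

Orientations are given as a unit quaternion [x, y, z, w].
In Python, from workcell import telemetry, viewer, job gives the robot as it stands.
- The arm moves only by the tool carry_out, never from a script. Its argument "moves" is a list of rows, each an object of numbers: "dx", "dy", "dz": the shift along the tool's x, y, z in m; "wx", "wy", "wz": the turn, a rotation vector about the tool's x, y, z in rad. A call has 1 to 5 rows; each row shifts and turns the commanded pose from where the row before left it, along the tool's axes as they then stand; what a row does not reach is not made up. A row lasts 1/10 s, in which the tool goes at most 50 mm and 8.59 degrees, less where a joint would pass 70% of its speed; a pose out of reach is approached as far as the arm can. A call with a gripper value outside its range is refused whole. "grip" is the finger opening in m, from 0 to 0.0854, set as the call begins (left out, the last holds). The fingers move at their own pace and stop on an object; the grip force is fixed at half the most. Time passes only in rows, so rows that do not move let the fingers close. It gives the time, the measured TCP pose, the force, the opening and the grip force at its end, in the units of the state.
- telemetry.get_state(): the state, without advancing time (a new reading comes with each control period).
- viewer.capture(name): name is "side" or "top"; returns a dict with "color" (420x560x3 uint8, blue, green, red), "fx", "fy", "cx", "cy" (pixels), "view" (4x4, takes a point from world to camera coordinates). Camera axes: x right, y down, z forward; pixel columns grow to the right and rows downward; lengths in m; the calibration is good to about 2 mm. A picture is of the moment at which its call begins. There is no depth.
- job.hand_in(): hands the job in; it is judged then, once.
The state is a dict: "time_s": time; "q": joint angles; "joint_vel": joint speeds; "effort": joint torques, N m; "eef_pos": TCP position; "tcp_rot": TCP orientation; "force": force on the tool from outside, world axes, zero at the start; "moment": the same for the moment, N m; "gripper_width": opening from 0.0 (shut) to 1.0 (fully open); "grasp_force": force on a finger pad.
Only numpy, scipy, OpenCV 4.12 (cv2) and the standard library are available. Lean on these libraries where they do the work, as an engineer would, in place of code of your own. Each camera call takes 0.05 s, during which the arm holds its last target. There are 200 camera calls.

## Task

The resin bracket has cured: on the curing unit's sloping panel, press the large round key, then the square key, then the small round key, one at a time, each fully down and let up again before the next, and do not press the long bar key, which starts a new cycle. Then lift the bracket out of the open mould and stand it flange down, flat on the floor of the steel tray, setting it down rather than dropping it, and let go. Leave the jar, dish and bottle where they are.

Things in the scene. Friction and masses are not known exactly. Their poses are not given: they have to be found in the camera images.
- console: the curing unit, fixed, white and grey sheet metal, 250 mm wide. Origin: centre of its underside; x to its back, y along its width, z up. In front a panel slopes at 35 degrees, 110 mm long, with a level row of four keys 55 mm apart, 30 mm in front of the origin, panel face there 85 mm high. Behind it, from 15 to 85 mm behind the origin, an upright housing 225 mm tall
- hood_edge (a point): middle of the lower front edge of the unit's hood lip (16 mm thick, full width), 180 mm above the bench, 8 mm farther back than the line of key centres. It hangs over the panel's rear: a gripper coming straight down on a key hits it, so come in tilted, along the key's own axis
- large_round_key_top (a point): the large round key, 32 mm across, white plastic, 14 mm proud of the sloping panel in a 46 mm square black bezel. The point is the centre of its top face (it moves with the key); z points straight out of the panel (35 degrees from vertical, leaning to the unit's front), y runs level along the row. Its place in the row differs from run to run
- square_key_top (a point): the square key, 26 mm a side, white plastic, 14 mm proud of the sloping panel in a 46 mm square black bezel. The point is the centre of its top face (it moves with the key); z points straight out of the panel (35 degrees from vertical, leaning to the unit's front), y runs level along the row. Its place in the row differs from run to run
- small_round_key_top (a point): the small round key, 15 mm across, white plastic, 14 mm proud of the sloping panel in a 46 mm square black bezel. The point is the centre of its top face (it moves with the key); z points straight out of the panel (35 degrees from vertical, leaning to the unit's front), y runs level along the row. Its place in the row differs from run to run
- bar_key_top (a point): the long bar key, 40 mm by 11 mm (long along the row), not to be pressed, white plastic, 14 mm proud of the sloping panel in a 46 mm square black bezel. The point is the centre of its top face (it moves with the key); z points straight out of the panel (35 degrees from vertical, leaning to the unit's front), y runs level along the row. Its place in the row differs from run to run
- large_round_key (a joint): spring travel of the large round key, m: 0 up, 0.006 fully down; it takes 1.5 N to start moving and about 5 N to push fully down, and springs back when let go
- square_key (a joint): spring travel of the square key, m: 0 up, 0.006 fully down; it takes 1.5 N to start moving and about 5 N to push fully down, and springs back when let go
- small_round_key (a joint): spring travel of the small round key, m: 0 up, 0.006 fully down; it takes 1.5 N to start moving and about 5 N to push fully down, and springs back when let go
- bar_key (a joint): spring travel of the bar key, which must stay up, m: 0 up, 0.006 fully down; it takes 1.5 N to start moving and about 5 N to push fully down, and springs back when let go
- mould: the open mould, a fixed aluminium block 130 x 100 x 26 mm (x, y, z) with a 76 x 50 mm cavity 16 mm deep in its middle. Origin: centre of its underside, z up
- casting: the cast bracket of white resin, 120 g, loose in the cavity with 2 mm play: an inverted T, flange 72 x 46 x 14 mm (x, y, z) with a round-topped ear upright on its middle, 44 mm long (x), 12 mm thick (y), top 60 mm above the underside. Origin: centre of the underside; z up through the ear. In the mould it is 10 mm above the bench, the ear rising 44 mm above the mould; grip the ear's 12 mm
- tray: the shallow steel tray, fixed on the bench, 200 x 150 x 18 mm outside (x, y, z), walls and floor 4 mm thick. Origin: centre of its underside, z up. The mould and the tray can change places
- paint_jar: bystander: closed paint jar of glass with a black cap, 58 mm across, 65 mm tall, origin under its centre
- dish: bystander: small steel dish, 76 mm across, 30 mm tall, origin under its centre
- squeeze_bottle: bystander: white bottle with a black cap, 56 mm across, 160 mm tall, origin under its centre
There are look-alikes about, which are no part of the job. Leave any green look-alike of the casting alone.

How it is judged:
On the way, in this order (a step that is already met when the one before it is completed fails the run):
1. the large round key is pressed down (4.5 of its 6 mm or more), the others up (value of joint large_round_key above 0.0045 m and value of joint each of square_key, small_round_key, bar_key below 0.0015 m), for 0.05 s.
2. then the square key is pressed down, the others up (value of joint square_key above 0.0045 m and value of joint each of large_round_key, small_round_key, bar_key below 0.0015 m), for 0.05 s.
3. then the small round key is pressed down, the others up (value of joint small_round_key above 0.0045 m and value of joint each of large_round_key, square_key, bar_key below 0.0015 m), for 0.05 s.
4. then, with all keys up, the bracket is held in the fingers clear above the mould (z of casting in the frame of mould above 0.03 m and contact force between the fingers and casting above 0.5 N and value of joint each of large_round_key, square_key, small_round_key, bar_key below 0.0015 m), for 0.1 s.
At the end, for the whole second after the job is handed in: The bracket stands released and at rest inside the tray, its flange's underside flat on the tray's floor (within 5 mm in height and 6 degrees of upright), and all four keys are up (within 1.5 mm) (x of casting in the frame of tray between -0.096 and 0.096 m and y of casting in the frame of tray between -0.071 and 0.071 m and z of casting in the frame of tray between 0.001 and 0.009 m and angle between casting's own z axis and vertical below 0.1 rad and linear speed of casting below 0.02 m/s and contact force between the fingers and casting below 0.1 N and value of joint each of large_round_key, square_key, small_round_key, bar_key below 0.0015 m); the robot touches nothing.
It fails at once if the bar key is pressed (more than 3 mm) (value of joint bar_key above 0.003 m).
It fails at once if two keys are down together (both more than 3 mm) (value of joint each of large_round_key, square_key above 0.003 m or value of joint each of large_round_key, small_round_key above 0.003 m or value of joint each of square_key, small_round_key above 0.003 m).
It fails at once if the bracket is dropped: out of the fingers with its underside more than 45 mm above the bench (height (world z) of casting above 0.045 m and contact force between the fingers and casting below 0.05 N).
It fails at once if the jar, dish or bottle is moved more than 30 mm (distance of any of paint_jar, dish, squeeze_bottle from where it was at the start of the episode above 0.03 m).
It also fails if it takes over 64 s, if anything falls off the work surface, if the arm or the gripper's body presses on something with over 40 N, if the wrist force passes 120 N, or if a joint passes its speed limit or range.

## Working session

There is one attempt and no reset: what is moved stays moved. The work goes in short steps, Python scripts to look and compute and a tool call to move; the robot and the scene stay as the last step left them, time stands still between calls to the robot, and variables do not carry over. Pictures are saved under pics/ and viewed, at most 10 in all, crops included, and the job is handed in when it is done.

Besides the shell and the picture viewer there is one more tool, called after "Call:" as name(argument=value, ...), one argument or row to a line, values as JSON. carry_out: Moves the arm, as the interface text tells. Its arguments: {"type":"object","properties":{"moves":{"type":"array"},"grip":{"type":"number"}},"required":["moves"]}

```bash
mkdir -p pics
cat > h.py <<'E'
import numpy as np, cv2, json
from workcell import telemetry, viewer, job
def cap(n, f):
    c=viewer.capture(n); cv2.imwrite(f'pics/{f}.png',c['color'])
    np.savez(f'pics/{f}.npz',**{k:np.array(c[k]) for k in c}); return c
def load(f): 
    d=np.load(f'pics/{f}.npz'); return {k:d[k] for k in d}
def ray(c,u,v):
    V=c['view']; R=V[:3,:3]; o=-R.T@V[:3,3]
    return o, R.T@np.array([(u-c['cx'])/c['fx'],(v-c['cy'])/c['fy'],1.])
def onz(c,u,v,z):
    o,d=ray(c,u,v); return o+d*(z-o[2])/d[2]
def proj(c,p):
    V=c['view']; q=V[:3,:3]@np.array(p)+V[:3,3]
    return np.array([c['fx']*q[0]/q[2]+c['cx'],c['fy']*q[1]/q[2]+c['cy']])
E
python3 - <<'E'
from h import *
for n in('side','top'):
    c=cap(n,n+'0'); print(n,c['fx'],c['cx'],c['cy'],c['view'])
print(telemetry.get_state())
E
```

```text
side 450.63157725311095 273.6895738425315 199.55011321790613 [[-0.88242458 -0.47018218 -0.01598658  0.47074783]
 [-0.2885862   0.56782184 -0.7709062   0.30015494]
 [ 0.37154389 -0.67565307 -0.63674804  0.88473056]
 [ 0.          0.          0.          1.        ]]
top 395.1413019876515 281.7397430815132 204.65133214285183 [[ 0.01019293 -0.99978303 -0.0181659  -0.05219967]
 [-0.99350846 -0.00806719 -0.11347186  0.56002878]
 [ 0.1133007   0.01920458 -0.99337512  0.95017948]
 [ 0.          0.          0.          1.        ]]
{'time_s': 0.1, 'q': array([-1.12399417e+00,  2.38742699e-01, -1.41609064e-02,  1.31919082e+00,
       -2.63244338e-05,  1.57078076e+00]), 'joint_vel': array([-0.00164991, -0.00037661,  0.00308307,  0.00108874, -0.00045241,
       -0.00089045]), 'effort': array([ 8.01066617e-04, -5.39720607e+01,  3.46999741e+01,  1.34356075e-02,
        6.61874719e-05, -2.52716120e-06]), 'eef_pos': array([ 0.22672163, -0.47322141,  0.30333387]), 'tcp_rot': array([ 9.75147659e-01,  2.21555010e-01, -1.56624990e-04, -6.30003313e-04]), 'force': array([-0.86345542,  0.68781306,  0.25741057]), 'moment': array([-0.0161853 ,  0.00304451,  0.00429177]), 'grasp_force': 0.0, 'gripper_width': 1.0006945341247773}
```

View pics/top0.png

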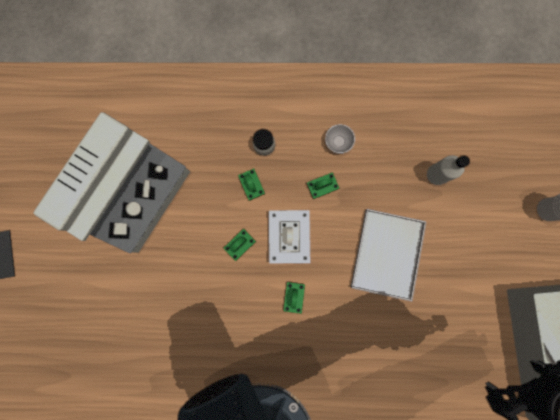

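View pics/side0.png

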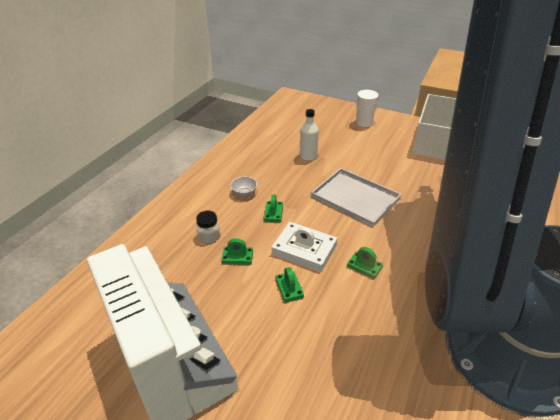

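The top view shows the keys at about (120,230) square, (133,210) large round, (146,189) bar and (159,170) small round. The white bracket sits in the mould at (290,236), and the tray is at (388,254). The four green look-alikes at (251,184), (323,185), (239,244) and (294,297) are to be left alone. The side view agrees: mould at (304,246), tray at (356,197). I'll check the keys and bracket in one close crop.

Run:
```python
from h import *
c=load('top0'); s=load('side0')
im=c['color']
a=cv2.resize(im[100:250,25:200],None,fx=4,fy=4,interpolation=cv2.INTER_CUBIC)[:, :560]
a=cv2.resize(im[150:260,80:200],(480,440),interpolation=cv2.INTER_CUBIC)
b=cv2.resize(im[200:275,262:318],(320,429),interpolation=cv2.INTER_CUBIC)
o=np.zeros((440,800,3),np.uint8); o[:,:480]=a; o[:429,480:]=b
cv2.imwrite('pics/crop1.png',o)
# key blobs
hsv=cv2.cvtColor(im,cv2.COLOR_BGR2HSV)
roi=np.zeros(im.shape[:2],np.uint8); cv2.fillConvexPoly(roi,np.array([[148,150],[188,172],[135,250],[95,240]]),255)
m=((im.min(2)>150)&(roi>0)).astype(np.uint8)
n,l,st,ce=cv2.connectedComponentsWithStats(m)
for i in range(1,n):
    if st[i,4]>8: print(st[i],ce[i],onz(c,*ce[i],0.0965).round(4))
# mould/tray
for name,box,z in(('mould',(262,200,318,275),.026),('tray',(340,200,435,305),.018)):
    x0,y0,x1,y1=box; r=im[y0:y1,x0:x1]; h=hsv[y0:y1,x0:x1]
    mm=(h[...,1]<60).astype(np.uint8)
    cs=max(cv2.findContours(mm,0,2)[0],key=cv2.contourArea)
    re=cv2.minAreaRect(cs); bp=cv2.boxPoints(re)+[x0,y0]
    P=np.array([onz(c,*p,z) for p in bp]); print(name,re,P.round(4).tolist(),P.mean(0),np.linalg.norm(np.diff(P,axis=0),axis=1))
```

```text
[157 167   4   4  14] [158.71428571 168.5       ] [0.6364 0.2425 0.0965]
[144 181   5  15  52] [146.15384615 188.01923077] [0.5897 0.27   0.0965]
[128 203  12  11 106] [133.24528302 208.18867925] [0.5419 0.2979 0.0965]
[115 224  11  10 102] [120.18627451 228.52941176] [0.4943 0.3259 0.0965]
mould ((27.0, 36.5), (53.0, 42.0), 90.0) [[0.5474, -0.0128, 0.026], [0.5483, -0.1175, 0.026], [0.4176, -0.1178, 0.026], [0.4165, -0.0147, 0.026]] [ 0.48243036 -0.06568383  0.026     ] [0.10469707 0.13067121 0.10312046]
tray ((48.586299896240234, 54.60033416748047), (62.778621673583984, 82.29753112792969), 11.142889976501465) [[0.3555, -0.2158, 0.018], [0.5549, -0.2574, 0.018], [0.5258, -0.4098, 0.018], [0.3283, -0.3652, 0.018]] [ 0.44111008 -0.31206665  0.018     ] [0.20362555 0.15514966 0.20245906]
```

View pics/crop1.png

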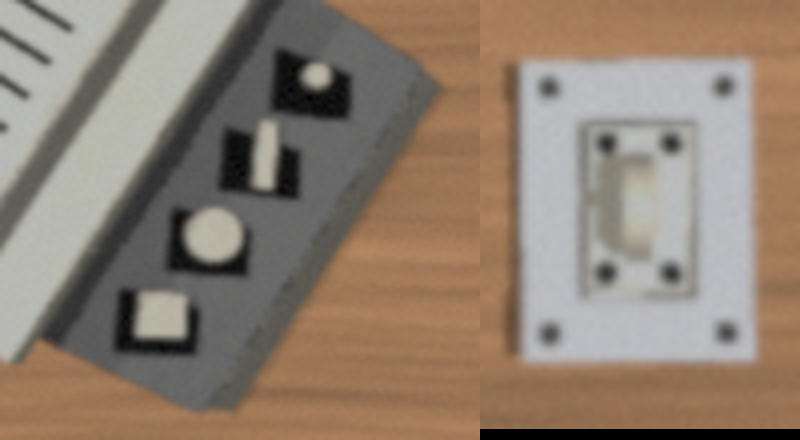

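The crop's left half shows, from the top, small round (317,76), bar (265,155), large round (213,237) and square (161,315). The right half shows the white bracket in its mould, with the ear along the vertical (world x). The keys look turned relative to the panel edges, so I'll check that in the side view and triangulate the key tops.

Run:
```python
from h import *
c=load('top0'); s=load('side0')
cv2.imwrite('pics/crop2.png',cv2.resize(s['color'][270:420,80:245],None,fx=4.0,fy=4.0,interpolation=cv2.INTER_CUBIC))
for n,p in dict(small=(158.7,168.5),bar=(146.2,188),large=(133.2,208.2),sq=(120.2,228.5)).items():
    print(n,[proj(s,onz(c,*p,z)).round(1).tolist() for z in(.085,.0965,.11)], [((proj(s,onz(c,*p,z))-[80,270])*4).round(0).tolist() for z in (.0965,)])
im=c['color'];
# hood/housing top & panel front edge rays
for n,p,z in(('housingTL',(103,113),.225),('TR',(128,127),.225),('BL',(36,213),.225),('panel lowR',(80+440/4,150+90/4),.05),('panel lowL',(80+235/4,150+410/4),.0)): print(n,onz(c,*p,z).round(4))
```

```text
small [[168.6, 294.6], [169.9, 290.0], [171.3, 284.5]] [[359.0, 80.0]]
bar [[179.2, 313.9], [180.4, 308.9], [181.8, 303.1]] [[401.0, 156.0]]
large [[190.9, 335.5], [192.1, 330.1], [193.5, 323.8]] [[448.0, 241.0]]
sq [[203.7, 358.9], [204.8, 353.1], [206.2, 346.3]] [[499.0, 333.0]]
housingTL [0.7257 0.3199 0.225 ]
TR [0.6962 0.2663 0.225 ]
BL [0.5175 0.4428 0.225 ]
panel lowR [0.6365 0.18   0.05  ]
panel lowL [0.4385 0.3164 0.    ]
```

View pics/crop2.png

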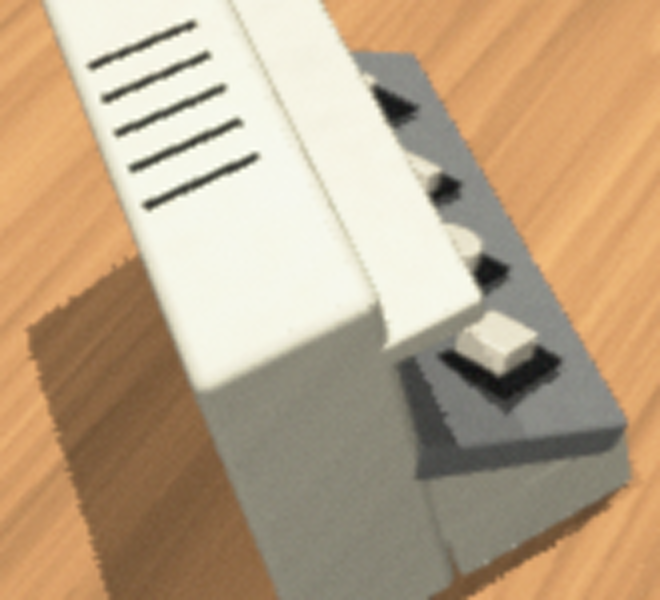

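The bezels lie flat in the panel, only twisted about its normal, so each key's axis is the panel normal. The square key top at crop (503,337) matches its predicted (499,333), and the 55 mm spacing and 96.5 mm height both check. I'm moving now, gripper shut.

Call:
carry_out(
  grip=0,
  moves=[
    {"dx": 0.033,"dy": -0.033},
    {"dx": 0.033,"dy": -0.033},
    {"dx": 0.033,"dy": -0.033},
    {"dx": 0.033,"dy": -0.033},
    {"dx": 0.033,"dy": -0.033},
  ],
)

```text
$.moves[0]: bad value
```

Call:
carry_out(
  moves=[
    {"dx": 0.033,"dy": -0.033},
    {"dx": 0.033,"dy": -0.033},
    {"dx": 0.033,"dy": -0.033},
    {"dx": 0.033,"dy": -0.033},
    {"dx": 0.033,"dy": -0.033},
  ],
)

```text
$.moves[0]: bad value
```

Call:
carry_out(
  moves=[
    {"dx": 0.033,"dy": -0.033},
    {"dx": 0.033,"dy": -0.033},
    {"dx": 0.033,"dy": -0.033},
    {"dx": 0.033,"dy": -0.033},
    {"dx": 0.033,"dy": -0.033},
  ],
)

```text
$.moves[0]: bad value
```

```bash
cat >> h.py <<'E'
from scipy.spatial.transform import Rotation as Ro
n=np.array([-.290,-.4945,.819]); n/=np.linalg.norm(n); row=np.array([.8624,-.5061,0])
RK=Ro.from_matrix(np.c_[np.cross(row,-n),row,-n])
K=dict(large=(.5419,.2979,.0965),sq=(.4943,.3259,.0965),small=(.6364,.2425,.0965))
def go(p,R=None):
    s=telemetry.get_state(); T=Ro.from_quat(s['tcp_rot']); R=R or T
    w=(T.inv()*R).as_rotvec()
    print('t',s['time_s'],'pos',s['eef_pos'].round(4),'q',s['q'].round(2),'F',s['force'].round(1),'g',s['gripper_width'],s['grasp_force'])
    print('d(tool now)',T.inv().apply(np.array(p)-s['eef_pos']).round(4),'w',w.round(3),'d(target frame)',R.inv().apply(np.array(p)-s['eef_pos']).round(4))
E
python3 -c "
from h import *
go(np.array(K['large'])+.22*n,RK)"
```

```text
t 0.1 pos [ 0.2267 -0.4732  0.3033] q [-1.12  0.24 -0.01  1.32 -0.    1.57] F [-0.9  0.7  0.3] g 1.0006945341247773 0.0
d(tool now) [ 0.5129 -0.4886  0.0272] w [ 0.18   0.592 -0.575] d(target frame) [ 0.5569 -0.1184  0.4223]
```

Call:
carry_out(
  grip=0,
  moves=[
    {"dx": 0.033,"dy": -0.033,"dz": 0,"wx": 0,"wy": 0,"wz": 0},
    {"dx": 0.033,"dy": -0.033,"dz": 0,"wx": 0,"wy": 0,"wz": 0},
    {"dx": 0.033,"dy": -0.033,"dz": 0,"wx": 0,"wy": 0,"wz": 0},
    {"dx": 0.033,"dy": -0.033,"dz": 0,"wx": 0,"wy": 0,"wz": 0},
    {"dx": 0.033,"dy": -0.033,"dz": 0,"wx": 0,"wy": 0,"wz": 0},
  ],
)

```text
time_s: 0.6
eef_pos: [0.3043, -0.2516, 0.3037]
tcp_rot: [0.975, 0.221, -0.0, -0.0]
force: [1.4, -0.0, 0.6]
gripper_width: 0.142
grasp_force: 0.0
```

Call:
carry_out(
  moves=[
    {"dx": 0.033,"dy": -0.033,"dz": 0,"wx": 0,"wy": 0,"wz": 0},
    {"dx": 0.033,"dy": -0.033,"dz": 0,"wx": 0,"wy": 0,"wz": 0},
    {"dx": 0.033,"dy": -0.033,"dz": 0,"wx": 0,"wy": 0,"wz": 0},
    {"dx": 0.033,"dy": -0.033,"dz": 0,"wx": 0,"wy": 0,"wz": 0},
    {"dx": 0.033,"dy": -0.033,"dz": 0,"wx": 0,"wy": 0,"wz": 0},
  ],
)

```text
time_s: 1.1
eef_pos: [0.3819, -0.0313, 0.3039]
tcp_rot: [0.975, 0.222, 0.0, 0.0]
force: [1.4, -0.3, 0.7]
gripper_width: -0.001
grasp_force: 0.0
```

Call:
carry_out(
  moves=[
    {"dx": 0.033,"dy": -0.033,"dz": 0,"wx": 0,"wy": 0,"wz": 0},
    {"dx": 0.033,"dy": -0.033,"dz": 0,"wx": 0,"wy": 0,"wz": 0},
    {"dx": 0.033,"dy": -0.033,"dz": 0,"wx": 0,"wy": 0,"wz": 0},
    {"dx": 0.033,"dy": -0.033,"dz": 0,"wx": 0,"wy": 0,"wz": 0},
    {"dx": 0,"dy": 0,"dz": 0,"wx": 0,"wy": 0,"wz": 0},
  ],
)

```text
time_s: 1.6
eef_pos: [0.4452, 0.1472, 0.3032]
tcp_rot: [0.975, 0.224, 0.0, -0.001]
force: [-0.1, -0.1, 0.8]
gripper_width: -0.003
grasp_force: 0.0
```

Call:
carry_out(
  moves=[
    {"dx": 0,"dy": 0,"dz": 0,"wx": 0.03,"wy": 0.098,"wz": -0.095},
    {"dx": 0,"dy": 0,"dz": 0,"wx": 0.03,"wy": 0.098,"wz": -0.095},
    {"dx": 0,"dy": 0,"dz": 0,"wx": 0.03,"wy": 0.098,"wz": -0.095},
    {"dx": 0,"dy": 0,"dz": 0,"wx": 0.03,"wy": 0.098,"wz": -0.095},
    {"dx": 0,"dy": 0,"dz": 0,"wx": 0.03,"wy": 0.098,"wz": -0.095},
  ],
)

```text
time_s: 2.1
eef_pos: [0.4432, 0.1426, 0.3041]
tcp_rot: [0.863, 0.437, 0.22, -0.125]
force: [0.4, -0.1, 0.1]
gripper_width: 0.002
grasp_force: 0.0
```

Call:
carry_out(
  moves=[
    {"dx": 0,"dy": 0,"dz": 0,"wx": 0.03,"wy": 0.1,"wz": -0.1},
    {"dx": 0,"dy": 0,"dz": 0,"wx": 0,"wy": 0,"wz": 0},
    {"dx": 0,"dy": 0,"dz": 0,"wx": 0,"wy": 0,"wz": 0},
  ],
)

```text
time_s: 2.4
eef_pos: [0.4438, 0.142, 0.3037]
tcp_rot: [0.83, 0.472, 0.259, -0.148]
force: [-0.2, 0.1, 0.2]
gripper_width: 0.001
grasp_force: 0.0
```

```bash
python3 -c "
from h import *
go(np.array(K['large'])+.133*n,RK)"
```

```text
t 2.4 pos [0.4438 0.142  0.3037] q [ 0.07 -0.08 -0.5   0.77  0.49  2.27] F [-0.2  0.1  0.2] g 0.0008132294825592161 0.0
d(tool now) [0.0328 0.0053 0.1422] w [ 0.003  0.005 -0.004] d(target frame) [0.032  0.0058 0.1423]
```

Call:
carry_out(
  moves=[
    {"dx": 0.011,"dy": 0.002,"dz": 0.045,"wx": 0,"wy": 0,"wz": 0},
    {"dx": 0.011,"dy": 0.002,"dz": 0.045,"wx": 0,"wy": 0,"wz": 0},
    {"dx": 0.011,"dy": 0.002,"dz": 0.045,"wx": 0,"wy": 0,"wz": 0},
    {"dx": 0,"dy": 0,"dz": 0.04,"wx": 0,"wy": 0,"wz": 0},
    {"dx": 0,"dy": 0,"dz": 0,"wx": 0,"wy": 0,"wz": 0},
  ],
)

```text
time_s: 2.9
eef_pos: [0.5129, 0.2513, 0.1745]
tcp_rot: [0.829, 0.474, 0.256, -0.149]
force: [-0.9, -0.5, -0.5]
gripper_width: 0.001
grasp_force: 0.0
```

```bash
python3 -c "
from h import *
go(np.array(K['large'])+.073*n,RK)
a=cap('top','t1')['color'];b=cap('side','s1')['color']
o=np.hstack([cv2.resize(a[150:260,80:200],(400,367)),cv2.resize(b[250:400,110:260],(400,367))])
cv2.imwrite('pics/crop3.png',o)"
```

```text
t 2.9 pos [0.5129 0.2513 0.1745] q [ 0.3   0.19 -0.6   0.31  0.4   2.49] F [-0.9 -0.5 -0.5] g 0.0007542419497789508 0.0
d(tool now) [0.0004 0.0016 0.0224] w [-0.003  0.009 -0.002] d(target frame) [0.0002 0.0015 0.0224]
```

View pics/crop3.png

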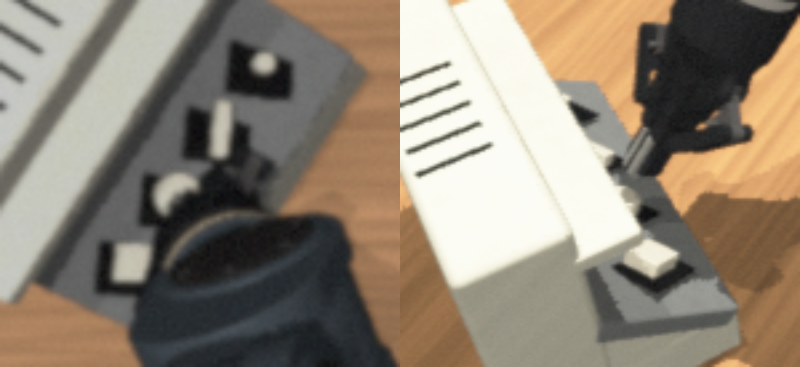

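The fingertips (side half, about (632,172)) stand just in front of the large round key (630,195), with clear space under the hood. Advancing along the axis.

Call:
carry_out(
  moves=[
    {"dx": 0,"dy": 0.0015,"dz": 0.01,"wx": 0,"wy": 0,"wz": 0},
    {"dx": 0,"dy": 0,"dz": 0.01,"wx": 0,"wy": 0,"wz": 0},
    {"dx": 0,"dy": 0,"dz": 0,"wx": 0,"wy": 0,"wz": 0},
  ],
)

```text
time_s: 3.3
eef_pos: [0.5208, 0.2584, 0.1625]
tcp_rot: [0.828, 0.474, 0.26, -0.148]
force: [-0.1, -0.5, 0.5]
gripper_width: 0.0
grasp_force: 0.0
```

Call:
carry_out(
  moves=[
    {"dx": 0,"dy": 0,"dz": 0.002,"wx": 0,"wy": 0,"wz": 0},
    {"dx": 0,"dy": 0,"dz": 0.002,"wx": 0,"wy": 0,"wz": 0},
    {"dx": 0,"dy": 0,"dz": 0,"wx": 0,"wy": 0,"wz": 0},
    {"dx": 0,"dy": 0,"dz": 0,"wx": 0,"wy": 0,"wz": 0},
  ],
)

```text
time_s: 3.7
eef_pos: [0.5218, 0.2603, 0.1597]
tcp_rot: [0.828, 0.474, 0.26, -0.148]
force: [-0.4, -0.3, -0.8]
gripper_width: 0.001
grasp_force: 0.0
```

Call:
carry_out(
  moves=[
    {"dx": 0,"dy": 0,"dz": 0.002,"wx": 0,"wy": 0,"wz": 0},
    {"dx": 0,"dy": 0,"dz": 0,"wx": 0,"wy": 0,"wz": 0},
    {"dx": 0,"dy": 0,"dz": 0,"wx": 0,"wy": 0,"wz": 0},
  ],
)

```text
time_s: 4.0
eef_pos: [0.5224, 0.2614, 0.1579]
tcp_rot: [0.828, 0.474, 0.26, -0.148]
force: [-0.8, -1.2, 1.3]
gripper_width: -0.004
grasp_force: 0.7
```

Call:
carry_out(
  moves=[
    {"dx": 0,"dy": 0,"dz": 0.002,"wx": 0,"wy": 0,"wz": 0},
    {"dx": 0,"dy": 0,"dz": 0.001,"wx": 0,"wy": 0,"wz": 0},
    {"dx": 0,"dy": 0,"dz": 0,"wx": 0,"wy": 0,"wz": 0},
  ],
)

```text
time_s: 4.3
eef_pos: [0.5232, 0.2629, 0.1553]
tcp_rot: [0.828, 0.474, 0.26, -0.148]
force: [-0.8, -1.5, 3.7]
gripper_width: -0.002
grasp_force: 1.6
```

Call:
carry_out(
  moves=[
    {"dx": 0,"dy": 0,"dz": 0.002,"wx": 0,"wy": 0,"wz": 0},
    {"dx": 0,"dy": 0,"dz": 0,"wx": 0,"wy": 0,"wz": 0},
    {"dx": 0,"dy": 0,"dz": 0,"wx": 0,"wy": 0,"wz": 0},
  ],
)

```text
time_s: 4.6
eef_pos: [0.5238, 0.2639, 0.1537]
tcp_rot: [0.828, 0.474, 0.26, -0.148]
force: [-1.1, -2.2, 4.6]
gripper_width: 0.001
grasp_force: 2.1
```

Call:
carry_out(
  moves=[
    {"dx": 0,"dy": 0,"dz": 0.001,"wx": 0,"wy": 0,"wz": 0},
    {"dx": 0,"dy": 0,"dz": 0,"wx": 0,"wy": 0,"wz": 0},
    {"dx": 0,"dy": 0,"dz": 0,"wx": 0,"wy": 0,"wz": 0},
  ],
)

```text
time_s: 4.9
eef_pos: [0.5241, 0.2643, 0.1529]
tcp_rot: [0.828, 0.474, 0.26, -0.148]
force: [-2.7, -1.8, 3.9]
gripper_width: 0.002
grasp_force: 2.4
```

Call:
carry_out(
  moves=[
    {"dx": 0,"dy": 0,"dz": 0.0015,"wx": 0,"wy": 0,"wz": 0},
    {"dx": 0,"dy": 0,"dz": 0,"wx": 0,"wy": 0,"wz": 0},
    {"dx": 0,"dy": 0,"dz": 0,"wx": 0,"wy": 0,"wz": 0},
  ],
)

```text
time_s: 5.2
eef_pos: [0.5243, 0.2647, 0.1523]
tcp_rot: [0.828, 0.474, 0.26, -0.148]
force: [-8.4, -8.6, 15.0]
gripper_width: 0.001
grasp_force: 8.9
```

Bottomed out with a clear force rise. Backing off and moving to the square key.

Call:
carry_out(
  moves=[
    {"dx": 0,"dy": 0,"dz": -0.02,"wx": 0,"wy": 0,"wz": 0},
    {"dx": 0,"dy": 0,"dz": -0.01,"wx": 0,"wy": 0,"wz": 0},
    {"dx": 0,"dy": -0.028,"dz": 0,"wx": 0,"wy": 0,"wz": 0},
    {"dx": 0,"dy": -0.027,"dz": 0,"wx": 0,"wy": 0,"wz": 0},
    {"dx": 0,"dy": 0,"dz": 0,"wx": 0,"wy": 0,"wz": 0},
  ],
)

```text
time_s: 5.7
eef_pos: [0.4657, 0.2786, 0.1757]
tcp_rot: [0.828, 0.475, 0.259, -0.149]
force: [-0.6, -0.1, -0.3]
gripper_width: -0.002
grasp_force: 0.0
```

```bash
python3 -c "
from h import *
go(np.array(K['sq'])+.073*n,RK)"
```

```text
t 5.7 pos [0.4657 0.2786 0.1757] q [ 0.39  0.13 -0.69  0.25  0.35  2.58] F [-0.6 -0.1 -0.3] g -0.0022922272714943816 0.0
d(tool now) [-0.0001  0.0007  0.0235] w [-0.001  0.004  0.001] d(target frame) [-0.0002  0.0007  0.0235]
```

Call:
carry_out(
  moves=[
    {"dx": 0,"dy": 0,"dz": 0.01,"wx": 0,"wy": 0,"wz": 0},
    {"dx": 0,"dy": 0,"dz": 0.01,"wx": 0,"wy": 0,"wz": 0},
    {"dx": 0,"dy": 0,"dz": 0.004,"wx": 0,"wy": 0,"wz": 0},
    {"dx": 0,"dy": 0,"dz": 0.004,"wx": 0,"wy": 0,"wz": 0},
    {"dx": 0,"dy": 0,"dz": 0,"wx": 0,"wy": 0,"wz": 0},
  ],
)

```text
time_s: 6.2
eef_pos: [0.4768, 0.2919, 0.1526]
tcp_rot: [0.828, 0.474, 0.26, -0.148]
force: [-2.3, -3.1, 3.9]
gripper_width: 0.002
grasp_force: 2.4
```

Call:
carry_out(
  moves=[
    {"dx": 0,"dy": 0,"dz": 0.001,"wx": 0,"wy": 0,"wz": 0},
    {"dx": 0,"dy": 0,"dz": 0,"wx": 0,"wy": 0,"wz": 0},
    {"dx": 0,"dy": 0,"dz": 0,"wx": 0,"wy": 0,"wz": 0},
  ],
)

```text
time_s: 6.5
eef_pos: [0.4769, 0.2921, 0.1524]
tcp_rot: [0.828, 0.474, 0.26, -0.148]
force: [-4.5, -4.5, 7.8]
gripper_width: -0.004
grasp_force: 4.2
```

Call:
carry_out(
  moves=[
    {"dx": 0,"dy": 0,"dz": 0.001,"wx": 0,"wy": 0,"wz": 0},
    {"dx": 0,"dy": 0,"dz": 0,"wx": 0,"wy": 0,"wz": 0},
    {"dx": 0,"dy": 0,"dz": 0,"wx": 0,"wy": 0,"wz": 0},
  ],
)

```text
time_s: 6.8
eef_pos: [0.4769, 0.2924, 0.152]
tcp_rot: [0.828, 0.474, 0.26, -0.148]
force: [-9.5, -10.0, 16.9]
gripper_width: -0.002
grasp_force: 9.8
```

Square fully down. Retracting well clear, then passing over the bar key to the small round key.

Call:
carry_out(
  moves=[
    {"dx": 0,"dy": 0,"dz": -0.02,"wx": 0,"wy": 0,"wz": 0},
    {"dx": 0,"dy": 0,"dz": -0.025,"wx": 0,"wy": 0,"wz": 0},
    {"dx": 0,"dy": 0.04,"dz": 0,"wx": 0,"wy": 0,"wz": 0},
    {"dx": 0,"dy": 0.04,"dz": 0,"wx": 0,"wy": 0,"wz": 0},
    {"dx": 0,"dy": 0.04,"dz": 0,"wx": 0,"wy": 0,"wz": 0},
  ],
)

```text
time_s: 7.3
eef_pos: [0.5689, 0.209, 0.1889]
tcp_rot: [0.828, 0.474, 0.261, -0.148]
force: [-0.0, 2.0, 0.4]
gripper_width: 0.004
grasp_force: 0.0
```

Call:
carry_out(
  moves=[
    {"dx": 0,"dy": 0.044,"dz": 0,"wx": 0,"wy": 0,"wz": 0},
    {"dx": 0,"dy": 0,"dz": 0,"wx": 0,"wy": 0,"wz": 0},
    {"dx": 0,"dy": 0,"dz": 0,"wx": 0,"wy": 0,"wz": 0},
  ],
)

```text
time_s: 7.6
eef_pos: [0.6062, 0.1867, 0.1877]
tcp_rot: [0.829, 0.473, 0.26, -0.148]
force: [-0.5, 0.6, -0.6]
gripper_width: 0.007
grasp_force: 0.0
```

```bash
python3 -c "
from h import *
go(np.array(K['small'])+.073*n,RK)"
```

```text
t 7.6 pos [0.6062 0.1867 0.1877] q [ 0.13  0.3  -0.4   0.47  0.47  2.33] F [-0.5  0.6 -0.6] g 0.007462275507619455 0.0
d(tool now) [-0.0002 -0.0022  0.038 ] w [ 0.001  0.003 -0.002] d(target frame) [-0.0004 -0.0022  0.038 ]
```

Call:
carry_out(
  moves=[
    {"dx": 0,"dy": -0.002,"dz": 0.015,"wx": 0,"wy": 0,"wz": 0},
    {"dx": 0,"dy": 0,"dz": 0.015,"wx": 0,"wy": 0,"wz": 0},
    {"dx": 0,"dy": 0,"dz": 0.006,"wx": 0,"wy": 0,"wz": 0},
    {"dx": 0,"dy": 0,"dz": 0.005,"wx": 0,"wy": 0,"wz": 0},
    {"dx": 0,"dy": 0,"dz": 0,"wx": 0,"wy": 0,"wz": 0},
  ],
)

```text
time_s: 8.1
eef_pos: [0.6145, 0.2094, 0.1546]
tcp_rot: [0.828, 0.474, 0.259, -0.149]
force: [-4.2, -2.0, 2.8]
gripper_width: -0.002
grasp_force: 2.3
```

Call:
carry_out(
  moves=[
    {"dx": 0,"dy": 0,"dz": 0.001,"wx": 0,"wy": 0,"wz": 0},
    {"dx": 0,"dy": 0,"dz": 0,"wx": 0,"wy": 0,"wz": 0},
    {"dx": 0,"dy": 0,"dz": 0,"wx": 0,"wy": 0,"wz": 0},
  ],
)

```text
time_s: 8.4
eef_pos: [0.6156, 0.2093, 0.1547]
tcp_rot: [0.828, 0.474, 0.26, -0.149]
force: [-5.0, -0.9, 3.6]
gripper_width: -0.0
grasp_force: 2.6
```

Call:
carry_out(
  moves=[
    {"dx": 0,"dy": 0,"dz": 0.001,"wx": 0,"wy": 0,"wz": 0},
    {"dx": 0,"dy": 0,"dz": 0,"wx": 0,"wy": 0,"wz": 0},
    {"dx": 0,"dy": 0,"dz": 0,"wx": 0,"wy": 0,"wz": 0},
  ],
)

```text
time_s: 8.7
eef_pos: [0.616, 0.2098, 0.154]
tcp_rot: [0.828, 0.474, 0.26, -0.148]
force: [-5.0, -1.5, 5.2]
gripper_width: 0.003
grasp_force: 2.9
```

Call:
carry_out(
  moves=[
    {"dx": 0,"dy": 0,"dz": 0.0015,"wx": 0,"wy": 0,"wz": 0},
    {"dx": 0,"dy": 0,"dz": 0,"wx": 0,"wy": 0,"wz": 0},
    {"dx": 0,"dy": 0,"dz": 0,"wx": 0,"wy": 0,"wz": 0},
  ],
)

```text
time_s: 9.0
eef_pos: [0.6164, 0.2103, 0.1532]
tcp_rot: [0.828, 0.474, 0.26, -0.148]
force: [-8.8, -5.5, 8.7]
gripper_width: 0.004
grasp_force: 6.3
```

Call:
carry_out(
  moves=[
    {"dx": 0,"dy": 0,"dz": 0.001,"wx": 0,"wy": 0,"wz": 0},
    {"dx": 0,"dy": 0,"dz": 0,"wx": 0,"wy": 0,"wz": 0},
    {"dx": 0,"dy": 0,"dz": 0,"wx": 0,"wy": 0,"wz": 0},
  ],
)

```text
time_s: 9.3
eef_pos: [0.6165, 0.2106, 0.1529]
tcp_rot: [0.828, 0.474, 0.261, -0.148]
force: [-13.3, -9.9, 16.1]
gripper_width: -0.001
grasp_force: 10.9
```

Small round key bottomed. Retracting and opening the gripper, then working out the bracket.

Call:
carry_out(
  moves=[
    {"dx": 0,"dy": 0,"dz": -0.02,"wx": 0,"wy": 0,"wz": 0},
    {"dx": 0,"dy": 0,"dz": -0.04,"wx": 0,"wy": 0,"wz": 0},
    {"dx": 0,"dy": 0,"dz": -0.045,"wx": 0,"wy": 0,"wz": 0},
    {"dx": 0,"dy": 0,"dz": -0.045,"wx": 0,"wy": 0,"wz": 0},
    {"dx": 0,"dy": 0,"dz": 0,"wx": 0,"wy": 0,"wz": 0},
  ],
)

```text
time_s: 9.8
eef_pos: [0.5749, 0.1354, 0.2809]
tcp_rot: [0.827, 0.474, 0.264, -0.146]
force: [1.0, 0.1, 0.6]
gripper_width: 0.001
grasp_force: 0.0
```

```bash
python3 -c "
from h import *
c=load('top0'); im=c['color']
g=cv2.cvtColor(im,cv2.COLOR_BGR2GRAY)[200:275,262:318]
G=cv2.resize(g,None,fx=8,fy=8,interpolation=cv2.INTER_CUBIC)
m=(G<115).astype(np.uint8); k,l,st,ce=cv2.connectedComponentsWithStats(m)
H=[]
for i in range(1,k):
    if 100<st[i,4]<1500:
        p=(ce[i]+.5)/8-.5+[262,200]; print(st[i],p.round(2),onz(c,*p,.026).round(4), onz(c,*p,.024).round(4))
print('mould ctr px636,210',onz(c,262+(636-480)*.175-.4,200+210*.1748-.4,.026))
for p in((640,205),(623,205),(656,205)): print('ear',p,onz(c,262+(p[0]-480)*.175-.4,200+p[1]*.1748-.4,.07))
go([.4826,-.067,.25],Ro.from_quat([1,0,0,0]))
print(c['view'][:3,:3].T@-c['view'][:3,3])
"
```

```text
[332 111  20  20 321] [304.22 214.64] [ 0.5365 -0.1032  0.026 ] [ 0.5367 -0.1032  0.024 ]
[ 86 113  21  20 318] [273.59 214.9 ] [ 0.5352 -0.0269  0.026 ] [ 0.5354 -0.0268  0.024 ]
[164 188  26  31 617] [283.73 224.77] [ 0.5109 -0.0524  0.026 ] [ 0.511  -0.0524  0.024 ]
[255 188  26  25 512] [294.99 224.57] [ 0.5116 -0.0804  0.026 ] [ 0.5117 -0.0804  0.024 ]
[163 369  27  27 558] [283.57 247.3 ] [ 0.4552 -0.0526  0.026 ] [ 0.4552 -0.0525  0.024 ]
[255 370  26  26 514] [295.02 247.38] [ 0.4553 -0.0808  0.026 ] [ 0.4553 -0.0808  0.024 ]
[335 455  22  21 370] [304.72 257.72] [ 0.4303 -0.1048  0.026 ] [ 0.4303 -0.1049  0.024 ]
[ 87 457  22  22 366] [273.78 257.96] [ 0.4289 -0.0287  0.026 ] [ 0.4289 -0.0287  0.024 ]
[206 525  49  18 466] [290.43 266.33] [ 0.409  -0.0698  0.026 ] [ 0.4089 -0.0698  0.024 ]
[136 531  33  14 325] [280.43 266.68] [ 0.4079 -0.0453  0.026 ] [ 0.4078 -0.0453  0.024 ]
[ 74 533  18  10 137] [271.88 266.78] [ 0.4074 -0.0243  0.026 ] [ 0.4073 -0.0242  0.024 ]
[178 533  23   9 163] [285.23 266.7 ] [ 0.4079 -0.0571  0.026 ] [ 0.4079 -0.0571  0.024 ]
[ 21 535  30   9 183] [266.17 266.99] [ 0.4067 -0.0103  0.026 ] [ 0.4066 -0.0102  0.024 ]
[   0  577   77   23 1059] [265.76 272.98] [ 0.3922 -0.0095  0.026 ] [ 0.3921 -0.0094  0.024 ]
[119 576  25  11 184] [277.96 272.21] [ 0.3944 -0.0394  0.026 ] [ 0.3943 -0.0394  0.024 ]
[ 89 581  29  13 204] [274.35 272.95] [ 0.3925 -0.0306  0.026 ] [ 0.3924 -0.0305  0.024 ]
mould ctr px636,210 [ 0.48240604 -0.06548664  0.026     ]
ear (640, 205) [ 0.48299542 -0.06714363  0.07      ]
ear (623, 205) [ 0.48292833 -0.06011174  0.07      ]
ear (656, 205) [ 0.48305855 -0.07376013  0.07      ]
t 9.8 pos [0.5749 0.1354 0.2809] q [ 0.04  0.16 -0.31  0.73  0.5   2.24] F [1.  0.1 0.6] g 0.000680300051490593 0.0
d(tool now) [-0.1988  0.0231 -0.1019] w [-0.31  -0.561  1.007] d(target frame) [-0.0923  0.2024  0.0309]
[ 0.4492694  -0.06591828  1.00648391]
```

Casting at about (0.483, -0.067), with the flange holes, mould holes and ear edges all agreeing. Turning the tool to vertical with the jaws across y.

Call:
carry_out(
  grip=0.06,
  moves=[
    {"dx": 0,"dy": 0,"dz": -0.01,"wx": -0.0344,"wy": -0.0623,"wz": 0.112},
    {"dx": 0,"dy": 0,"dz": 0,"wx": -0.0344,"wy": -0.0623,"wz": 0.112},
    {"dx": 0,"dy": 0,"dz": 0,"wx": -0.0344,"wy": -0.0623,"wz": 0.112},
    {"dx": 0,"dy": 0,"dz": 0,"wx": -0.0344,"wy": -0.0623,"wz": 0.112},
    {"dx": 0,"dy": 0,"dz": 0,"wx": -0.0344,"wy": -0.0623,"wz": 0.112},
  ],
)

```text
time_s: 10.3
eef_pos: [0.5707, 0.1323, 0.2829]
tcp_rot: [0.966, 0.219, 0.118, -0.068]
force: [0.0, -0.3, -0.7]
gripper_width: 0.705
grasp_force: 0.0
```

Call:
carry_out(
  moves=[
    {"dx": 0,"dy": 0,"dz": 0,"wx": -0.0344,"wy": -0.0623,"wz": 0.112},
    {"dx": 0,"dy": 0,"dz": 0,"wx": -0.0344,"wy": -0.0623,"wz": 0.112},
    {"dx": 0,"dy": 0,"dz": 0,"wx": -0.0344,"wy": -0.0623,"wz": 0.112},
    {"dx": 0,"dy": 0,"dz": 0,"wx": -0.0344,"wy": -0.0623,"wz": 0.112},
    {"dx": 0,"dy": 0,"dz": 0,"wx": 0,"wy": 0,"wz": 0},
  ],
)

```text
time_s: 10.8
eef_pos: [0.5803, 0.0666, 0.2815]
tcp_rot: [0.999, 0.048, -0.009, -0.023]
force: [0.5, 0.0, -0.8]
gripper_width: 0.698
grasp_force: 0.0
```

Call:
carry_out(
  moves=[
    {"dx": -0.022,"dy": 0.044,"dz": 0,"wx": 0,"wy": 0,"wz": 0},
    {"dx": -0.022,"dy": 0.044,"dz": 0,"wx": 0,"wy": 0,"wz": 0},
    {"dx": -0.022,"dy": 0.044,"dz": 0,"wx": 0,"wy": 0,"wz": 0},
    {"dx": -0.022,"dy": 0.044,"dz": 0,"wx": 0,"wy": 0,"wz": 0},
    {"dx": 0,"dy": 0,"dz": 0,"wx": 0,"wy": 0,"wz": 0},
  ],
)

```text
time_s: 11.3
eef_pos: [0.5071, -0.1187, 0.2751]
tcp_rot: [0.999, 0.048, -0.007, -0.023]
force: [0.0, 0.2, -0.2]
gripper_width: 0.703
grasp_force: 0.0
```

```bash
python3 -c "
from h import *
go([.483,-.067,.16],Ro.from_rotvec([0,0,.01])*Ro.from_quat([1,0,0,0]))"
```

```text
t 11.3 pos [ 0.5071 -0.1187  0.2751] q [-0.25  0.26 -0.06  1.28  0.04  2.8 ] F [ 0.   0.2 -0.2] g 0.7026423877394343 0.0
d(tool now) [-0.0176 -0.0485  0.1177] w [-0.045  0.014  0.086] d(target frame) [-0.0235 -0.052   0.1151]
```

Call:
carry_out(
  moves=[
    {"dx": -0.01,"dy": -0.025,"dz": 0.015,"wx": -0.045,"wy": 0.014,"wz": 0.086},
    {"dx": -0.012,"dy": -0.026,"dz": 0.02,"wx": 0,"wy": 0,"wz": 0},
    {"dx": 0,"dy": 0,"dz": 0.03,"wx": 0,"wy": 0,"wz": 0},
    {"dx": 0,"dy": 0,"dz": 0.02,"wx": 0,"wy": 0,"wz": 0},
    {"dx": 0,"dy": 0,"dz": 0,"wx": 0,"wy": 0,"wz": 0},
  ],
)

```text
time_s: 11.8
eef_pos: [0.4825, -0.0632, 0.1896]
tcp_rot: [1.0, 0.008, -0.002, -0.001]
force: [0.6, -0.3, 0.5]
gripper_width: 0.704
grasp_force: 0.0
```

```bash
python3 -c "
from h import *
go([.483,-.067,.108],Ro.from_rotvec([0,0,.01])*Ro.from_quat([1,0,0,0]))"
```

```text
t 11.8 pos [ 0.4825 -0.0632  0.1896] q [-0.13  0.24 -0.31  1.02  0.    2.99] F [ 0.6 -0.3  0.5] g 0.7040293241127504 0.0
d(tool now) [0.0008 0.004  0.0816] w [-0.002  0.004  0.006] d(target frame) [0.0005 0.0038 0.0816]
```

Call:
carry_out(
  moves=[
    {"dx": 0,"dy": 0.004,"dz": 0.03,"wx": 0,"wy": 0.004,"wz": 0},
    {"dx": 0,"dy": 0,"dz": 0.03,"wx": 0,"wy": 0,"wz": 0},
    {"dx": 0,"dy": 0,"dz": 0.02,"wx": 0,"wy": 0,"wz": 0},
    {"dx": 0,"dy": 0,"dz": 0,"wx": 0,"wy": 0,"wz": 0},
  ],
)

```text
time_s: 12.2
eef_pos: [0.4832, -0.0677, 0.1105]
tcp_rot: [1.0, 0.007, 0.0, -0.001]
force: [-0.1, -0.3, 0.3]
gripper_width: 0.707
grasp_force: 0.0
```

```bash
python3 -c "
from h import *
go([.483,-.067,.108],Ro.from_rotvec([0,0,.01])*Ro.from_quat([1,0,0,0]))
a=cap('top','t2')['color'];b=cap('side','s2')['color']
o=np.hstack([cv2.resize(a[190:280,245:335],(400,400)),cv2.resize(b[190:290,255:355],(400,400))])
cv2.imwrite('pics/crop4.png',o)"
```

```text
t 12.2 pos [ 0.4832 -0.0677  0.1105] q [-0.14  0.32 -0.43  0.81  0.    2.99] F [-0.1 -0.3  0.3] g 0.706524864247711 0.0
d(tool now) [-0.0002 -0.0007  0.0025] w [-0.002 -0.001  0.005] d(target frame) [-0.0002 -0.0007  0.0025]
```

View pics/crop4.png

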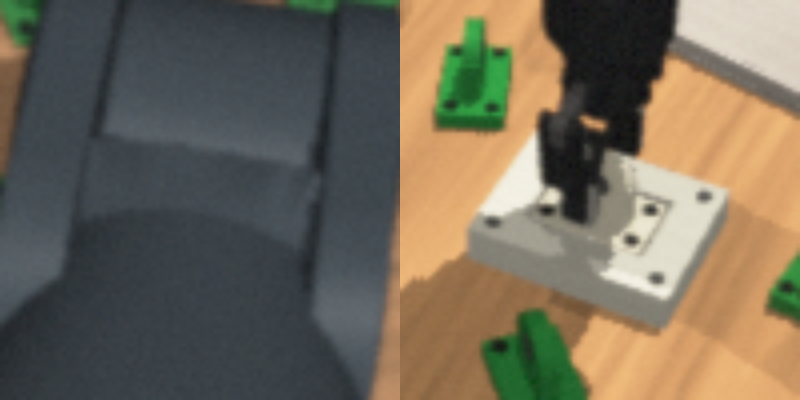

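The side half shows the near finger (575,200) beside the ear, over the mould and clear of the flange and the green parts. Closing.

Call:
carry_out(
  grip=0,
  moves=[
    {"dx": 0,"dy": 0,"dz": 0.001,"wx": 0,"wy": 0,"wz": 0},
    {"dx": 0,"dy": 0,"dz": 0,"wx": 0,"wy": 0,"wz": 0},
    {"dx": 0,"dy": 0,"dz": 0,"wx": 0,"wy": 0,"wz": 0},
    {"dx": 0,"dy": 0,"dz": 0,"wx": 0,"wy": 0,"wz": 0},
    {"dx": 0,"dy": 0,"dz": 0,"wx": 0,"wy": 0,"wz": 0},
  ],
)

```text
time_s: 12.8
eef_pos: [0.4842, -0.0678, 0.1115]
tcp_rot: [1.0, 0.007, 0.002, -0.001]
force: [-0.5, 2.3, 7.4]
gripper_width: 0.131
grasp_force: 58.7
```

Call:
carry_out(
  moves=[
    {"dx": 0,"dy": 0,"dz": -0.01,"wx": 0,"wy": 0,"wz": 0},
    {"dx": 0,"dy": 0,"dz": -0.015,"wx": 0,"wy": 0,"wz": 0},
    {"dx": 0,"dy": 0,"dz": -0.025,"wx": 0,"wy": 0,"wz": 0},
    {"dx": 0,"dy": 0,"dz": -0.025,"wx": 0,"wy": 0,"wz": 0},
    {"dx": 0,"dy": 0,"dz": 0,"wx": 0,"wy": 0,"wz": 0},
  ],
)

```text
time_s: 13.3
eef_pos: [0.485, -0.0685, 0.1891]
tcp_rot: [1.0, 0.007, 0.004, -0.0]
force: [1.1, -0.0, -1.4]
gripper_width: 0.13
grasp_force: 58.8
```

```bash
python3 -c "
from h import *
go([.44,-.312,.1855],Ro.from_quat([1,0,0,0]))
b=cap('side','s3')['color']
cv2.imwrite('pics/crop5.png',cv2.resize(b[150:290,245:405],(640,560)))"
```

```text
t 13.3 pos [ 0.485  -0.0685  0.1891] q [-0.14  0.24 -0.32  1.    0.    2.99] F [ 1.1 -0.  -1.4] g 0.12978567529528634 58.798672556877136
d(tool now) [-0.0485  0.2428  0.003 ] w [-0.001 -0.008  0.014] d(target frame) [-0.045   0.2435  0.0036]
```

View pics/crop5.png

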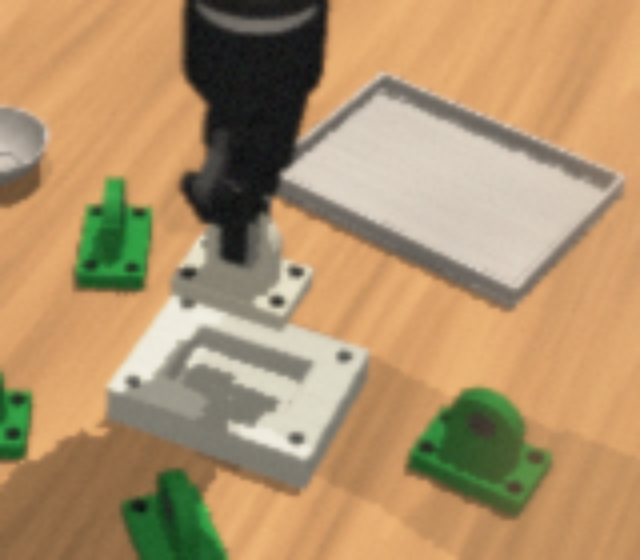

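The bracket hangs level in the fingers, clear above the now empty cavity (245,280), and the tray at (450,190) is free. Carrying it over.

Call:
carry_out(
  moves=[
    {"dx": -0.005,"dy": 0.025,"dz": 0,"wx": 0,"wy": -0.008,"wz": 0},
    {"dx": -0.008,"dy": 0.04,"dz": 0,"wx": 0,"wy": 0,"wz": 0},
    {"dx": -0.008,"dy": 0.04,"dz": 0,"wx": 0,"wy": 0,"wz": 0},
    {"dx": -0.008,"dy": 0.04,"dz": 0,"wx": 0,"wy": 0,"wz": 0},
    {"dx": -0.008,"dy": 0.04,"dz": 0,"wx": 0,"wy": 0,"wz": 0},
  ],
)

```text
time_s: 13.85
eef_pos: [0.4482, -0.2549, 0.1846]
tcp_rot: [1.0, 0.007, -0.003, -0.001]
force: [0.4, 0.1, -1.9]
gripper_width: 0.13
grasp_force: 58.8
```

Call:
carry_out(
  moves=[
    {"dx": -0.006,"dy": 0.035,"dz": 0,"wx": 0,"wy": 0,"wz": 0},
    {"dx": -0.003,"dy": 0.023,"dz": 0,"wx": 0,"wy": 0,"wz": 0},
    {"dx": 0,"dy": 0,"dz": 0,"wx": 0,"wy": 0,"wz": 0},
    {"dx": 0,"dy": 0,"dz": 0.02,"wx": 0,"wy": 0,"wz": 0},
    {"dx": 0,"dy": 0,"dz": 0.02,"wx": 0,"wy": 0,"wz": 0},
  ],
)

```text
time_s: 14.35
eef_pos: [0.4406, -0.3114, 0.1445]
tcp_rot: [1.0, 0.007, -0.003, -0.001]
force: [-1.0, 0.1, -1.9]
gripper_width: 0.131
grasp_force: 59.0
```

Call:
carry_out(
  moves=[
    {"dx": 0,"dy": 0,"dz": 0.015,"wx": 0,"wy": 0,"wz": 0},
    {"dx": 0,"dy": 0,"dz": 0.01,"wx": 0,"wy": 0,"wz": 0},
    {"dx": 0,"dy": 0,"dz": 0.005,"wx": 0,"wy": 0,"wz": 0},
    {"dx": 0,"dy": 0,"dz": 0,"wx": 0,"wy": 0,"wz": 0},
    {"dx": 0,"dy": 0,"dz": 0,"wx": 0,"wy": 0,"wz": 0},
  ],
)

```text
time_s: 14.85
eef_pos: [0.441, -0.3117, 0.1159]
tcp_rot: [1.0, 0.007, -0.002, -0.001]
force: [-0.3, -0.8, -1.3]
gripper_width: 0.132
grasp_force: 59.0
```

```bash
python3 -c "
from h import *
go([.44,-.312,.1055],Ro.from_quat([1,0,0,0]))"
```

```text
t 14.85 pos [ 0.441  -0.3117  0.1159] q [-0.61  0.4  -0.3   0.88 -0.    2.51] F [-0.3 -0.8 -1.3] g 0.13162127870017054 59.033464193344116
d(tool now) [-0.001   0.0003  0.0104] w [-0.002  0.004  0.015] d(target frame) [-0.001   0.0003  0.0104]
```

Call:
carry_out(
  moves=[
    {"dx": 0,"dy": 0,"dz": 0.004,"wx": 0,"wy": 0.002,"wz": 0},
    {"dx": 0,"dy": 0,"dz": 0.003,"wx": 0,"wy": 0,"wz": 0},
    {"dx": 0,"dy": 0,"dz": 0.001,"wx": 0,"wy": 0,"wz": 0},
    {"dx": 0,"dy": 0,"dz": 0,"wx": 0,"wy": 0,"wz": 0},
    {"dx": 0,"dy": 0,"dz": 0,"wx": 0,"wy": 0,"wz": 0},
  ],
)

```text
time_s: 15.35
eef_pos: [0.4407, -0.3117, 0.1075]
tcp_rot: [1.0, 0.007, -0.001, -0.001]
force: [0.1, 0.1, -2.0]
gripper_width: 0.129
grasp_force: 59.0
```

Call:
carry_out(
  moves=[
    {"dx": 0,"dy": 0,"dz": 0.001,"wx": 0,"wy": 0,"wz": 0},
    {"dx": 0,"dy": 0,"dz": 0,"wx": 0,"wy": 0,"wz": 0},
    {"dx": 0,"dy": 0,"dz": 0.001,"wx": 0,"wy": 0,"wz": 0},
    {"dx": 0,"dy": 0,"dz": 0,"wx": 0,"wy": 0,"wz": 0},
  ],
)

```text
time_s: 15.75
eef_pos: [0.4407, -0.3117, 0.1057]
tcp_rot: [1.0, 0.007, -0.001, -0.001]
force: [-0.7, 0.3, 1.8]
gripper_width: 0.13
grasp_force: 59.4
```

Call:
carry_out(
  moves=[
    {"dx": 0,"dy": 0,"dz": 0.0005,"wx": 0,"wy": 0,"wz": 0},
    {"dx": 0,"dy": 0,"dz": 0,"wx": 0,"wy": 0,"wz": 0},
    {"dx": 0,"dy": 0,"dz": 0,"wx": 0,"wy": 0,"wz": 0},
  ],
)

```text
time_s: 16.05
eef_pos: [0.4406, -0.3117, 0.1056]
tcp_rot: [1.0, 0.007, -0.001, -0.001]
force: [-2.4, 1.3, 7.9]
gripper_width: 0.129
grasp_force: 60.5
```

Call:
carry_out(
  grip=0.05,
  moves=[
    {"dx": 0,"dy": 0,"dz": 0,"wx": 0,"wy": 0,"wz": 0},
    {"dx": 0,"dy": 0,"dz": 0,"wx": 0,"wy": 0,"wz": 0},
    {"dx": 0,"dy": 0,"dz": 0,"wx": 0,"wy": 0,"wz": 0},
    {"dx": 0,"dy": 0,"dz": 0,"wx": 0,"wy": 0,"wz": 0},
    {"dx": 0,"dy": 0,"dz": 0,"wx": 0,"wy": 0,"wz": 0},
  ],
)

```text
time_s: 16.55
eef_pos: [0.4407, -0.3117, 0.1049]
tcp_rot: [1.0, 0.007, -0.002, -0.001]
force: [-0.1, 0.3, 0.0]
gripper_width: 0.591
grasp_force: 0.0
```

Call:
carry_out(
  moves=[
    {"dx": 0,"dy": 0,"dz": -0.02,"wx": 0,"wy": 0,"wz": 0},
    {"dx": 0,"dy": 0,"dz": -0.03,"wx": 0,"wy": 0,"wz": 0},
    {"dx": 0,"dy": 0,"dz": -0.04,"wx": 0,"wy": 0,"wz": 0},
    {"dx": 0,"dy": 0,"dz": -0.04,"wx": 0,"wy": 0,"wz": 0},
    {"dx": 0,"dy": 0,"dz": 0,"wx": 0,"wy": 0,"wz": 0},
  ],
)

```text
time_s: 17.05
eef_pos: [0.4428, -0.3132, 0.2401]
tcp_rot: [1.0, 0.007, 0.002, 0.002]
force: [1.0, -1.1, 0.0]
gripper_width: 0.584
grasp_force: 0.0
```

```bash
python3 -c "
from h import *
go([.44,-.312,.2055])
b=cap('side','s4')['color']
cv2.imwrite('pics/crop6.png',b)"
```

```text
t 17.05 pos [ 0.4428 -0.3132  0.2401] q [-0.62  0.29 -0.1   1.17 -0.    2.51] F [ 1.  -1.1  0. ] g 0.5837457826715472 0.0
d(tool now) [-0.003  -0.0013  0.0346] w [0. 0. 0.] d(target frame) [-0.003  -0.0013  0.0346]
```

View pics/crop6.png

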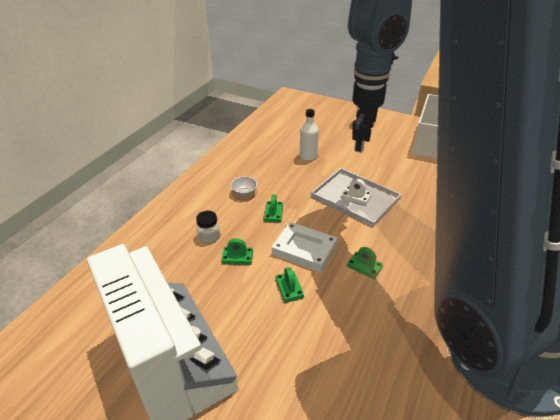

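The bracket stands upright in the tray at (357,191). The fingers are clear of it, the keys are up, and the jar, dish and bottle haven't moved.

```bash
python3 -c "
from h import *
print(job.hand_in())"
```

```text
the job is handed in; nothing more can be done
None
```

I pressed the large round, square and small round keys fully down in that order, left the bar key alone, stood the bracket upright in the tray and let go, and handed the job in at about 17 s; no verdict came back.

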